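Nudge the specimen carrier plate onto its two locating pins

TASK

The aluminium specimen carrier plate lies out of place on the measuring fixture, on top of its two brass locating pins. Nudge it sideways with the fingertips, using the blue fence to line it up, until its two small holes drop over the two pins and it lies flat on the fixture's base; do not lift it or tip it up. Leave the discs, the crucible and the tweezers where they are, and finish with the gripper clear of everything.

Things in the scene. Friction and masses are not known exactly. Their poses are not given: they have to be found in the camera images.
- fixture: Measuring fixture, fixed to the worktop. Origin on the worktop, under the midpoint between its two pins; z up. Dark steel base, top 12 mm up, from x = -130 to +62 and y = -72 to +78 mm. Blue fence along the +y edge, grey step at the -x end. No stop at the +x end: the pins catch the plate. Home, the plate has its origin at x = -8, y = 0, z = 12 mm here, axes parallel.
- fence (a point): Middle of the fence's top inner edge, x = -34, y = +65.3, z = 32 mm of the fixture. The blue fence is 12.5 mm thick and runs the fixture's whole length along x. When the plate's side lies against it, the holes are in line with the pins and the plate need only be pushed along the fixture's +x.
- step_edge (a point): Middle of the upper edge of the grey loading step that faces the pins, x = -70, y = 0, z = 18 mm of the fixture. The step reaches from there back to x = -130 mm and is level with the pin tips; home, the plate's rear edge is 2 mm clear of it.
- pin_left (a point): Tip of the locating pin on the fence side, at x = 0, y = +34, z = 18 mm of the fixture. Both pins are brass, 10 mm thick, stand 6 mm above the base (level with the step) and taper over their top 2.5 mm to a flat 7 mm wide.
- pin_right (a point): Tip of the other locating pin, at x = 0, y = -34, z = 18 mm of the fixture.
- plate: Loose aluminium plate, 120 (x) x 130 (y) x 10 mm, 0.4 kg, slides under 1 to 2 N. Origin: centre of its underside. Starts level on step and pins, underside at 18 mm, 20 to 45 mm short of home along the fixture's x, 10 to 22 mm off towards -y, turned up to 0.12 rad; home it has dropped 6 mm. Two small holes of 12.5 mm; two specimen holes of 31.5 mm at x = -32, y = +-32 mm are not used.
- hole_left (a point): Centre of the small hole on the fence side, at the plate's underside: x = +8, y = +34, z = 0 mm of the plate. It belongs over pin_left.
- hole_right (a point): Centre of the other small hole, at the plate's underside: x = +8, y = -34, z = 0 mm of the plate. It belongs over pin_right.
- disc_black: Bystander: black rubber test disc, 29 mm wide, 12 mm high, on the worktop outside the fence. Origin: centre of its underside.
- disc_red: Bystander: red-brown rubber test disc, 29 mm wide, 13 mm high, on the worktop outside the fence. Origin: centre of its underside.
- crucible: Bystander: small white crucible, 34 mm wide, 30 mm high, on the worktop beyond the fixture's +x end. Origin: centre of its underside.
- tweezers: Bystander: steel tweezers, 124 mm long, lying on the worktop to the left. Origin: centre of the underside.
There are look-alikes about, which are no part of the job. Of the things like the plate, leave any that is turquoise; of the rest the larger one is meant.

How it is judged:
At the end, for the whole second after the job is handed in: Both small holes are within 3 mm of their pins, the plate lies flat (within 0.02 rad) on the base, its underside within 1.5 mm of the seat, and is at rest (horizontal distance between hole_left and pin_left below 0.003 m and horizontal distance between hole_right and pin_right below 0.003 m and z of plate in the frame of fixture between 0.01 and 0.0135 m and angle between plate's own z axis and vertical below 0.02 rad and linear speed of plate below 0.01 m/s and angular speed of plate below 0.1 rad/s); the robot touches nothing.
It fails at once if the plate is lifted: its centre rises more than 12 mm above where it lay (height (world z) of plate above 0.03 m).
It fails at once if the plate is tipped up by more than 0.25 rad (angle between plate's own z axis and vertical above 0.25 rad).
It fails at once if a disc, the crucible or the tweezers are moved by more than 15 mm (distance of any of disc_black, disc_red, crucible, tweezers from where it was at the start of the episode above 0.015 m).
It also fails if it takes over 51 s, if anything falls off the work surface, if the arm or the gripper's body presses on something with over 40 N, if the wrist force passes 120 N, or if a joint passes its speed limit or range.

ROBOT

A 7-joint arm with a two-finger parallel gripper is mounted at the origin on a cart in front of the work surface, level with it; the furniture and walls round the work are solid. World frame = base frame: x ahead of the robot, y to its left, z up, the work surface at z = 0. Lengths are in m, angles in rad, forces in N, time in s.
With the tool pointing down it reaches from about 0.425 to 0.875 m from the base axis. Payload 4.7 kg.
Tool frame: the origin (TCP) lies on the centre line of the jaws, within the pads' length; the fingertips stand ahead of it and the grasp point (between the pads) lies 2 mm behind it (nose_length is the z of the fingertips in the tool frame, in m); z points along the fingers, y is the line along which they close (so a half turn about z gives the same grasp; the last joint's range is limited). The gripper opens to 87 mm and grips with 3 to 60 N. Pads are 19 mm wide; open, the fingers measure 117 mm over their backs; the gripper's body (75 mm by 190 mm) begins 51 mm behind the grasp point.
Start: joints at [1.241, 0.321, -0.07, 1.45, 0.023, 1.371, -0.057], TCP at [0.219, -0.612, 0.24] pointing down, gripper open.
Joint ranges: [-2.86, 2.86], [-0.3, 2.09], [-1.38, 1.24], [0.06, 2.45], [-1.56, 4.7], [0.09, 2.05], [-2.69, 2.69]. Speed limits (rad/s): [2.57, 2.57, 3.14, 3.14, 3.14, 3.14, 3.14].

INTERFACE

Orientations are given as a rotation vector (axis times angle).
In Python, from bench import * gives the robot as it stands.
- The arm moves only by the tool send_rows, never from a script. Its arguments are lists of equal length, an entry for each row: "xyz": the shift along the tool's x, y, z in mm, a list of three; "dr": the turn, a rotation vector about the tool's x, y, z in rad, a list of three. A call has exactly 10 rows; each row is the pose to reach, as a shift and turn from the pose commanded when the call began, along the tool's axes at that moment; what a row does not reach only later rows make up. A row lasts 1/12 s, in which the tool goes at most 41.7 mm and 7.16 degrees, less where a joint would pass 70% of its speed; a pose out of reach is approached as far as the arm can. A call with a gripper value outside its range is refused whole. "jaw" is the finger opening in mm, from 0 to 87, set as the call begins (left out, the last holds). The fingers move at their own pace and stop on an object; "grip_force" is the grip in N (left out, the last holds). Time passes only in rows, so rows that repeat a pose let the fingers close, or fill a call up. It gives the time, the measured TCP pose, the force, the opening and the grip force at its end, in the units of the state.
- get_state(): the state, without advancing time (a new reading comes with each control period).
- get_image(name): name is "side" or "top" or "wrist"; returns the picture (480x640x3 uint8, red, green, blue); there is no depth.
- calibration(name): a dict with "vfov" (degrees; the focal length in pixels is half the picture's height over the tangent of half this angle, whatever the lens; pixels are square), "cx", "cy" (the principal point, pixels), "rvec" (rotation vector, rad) and "tvec" (3), from world to camera coordinates, as OpenCV has them; the wrist camera has in their place "hand_eye" (4x4, takes a point from camera to tool coordinates, whose origin is the TCP and whose axes are the flange's). Camera axes: x right, y down, z forward; pixel columns grow to the right and rows downward; lengths in m; the calibration is good to about 2 mm. The wrist camera is an equidistant fisheye: a pixel r from the principal point sees the ray r / f radians off the axis. A picture is of the moment at which its call begins: read the wrist's pose just before it. calibration takes no time and is no camera call.
- close_job(): hands the job in; it is judged then, once.
The state is a dict: "time": time; "joint_positions": joint angles; "qd": joint speeds; "joint_torque": joint torques, N m; "position": TCP position; "tool_rot": TCP orientation; "ft_force": force on the tool from outside, world axes, zero at the start; "torque": the same for the moment, N m; "grip_width": opening from 0.0 (shut) to 1.0 (fully open); "grip_force": force on a finger pad.
Only numpy, scipy, OpenCV 4.12 (cv2) and the standard library are available. Lean on these libraries where they do the work, as an engineer would, in place of code of your own. Each camera call takes 0.05 s, during which the arm holds its last target. There are 200 camera calls.

## Working session

There is one attempt and no reset: what is moved stays moved. The work goes in short steps, Python scripts to look and compute and a tool call to move; the robot and the scene stay as the last step left them, time stands still between calls to the robot, and variables do not carry over. Pictures are saved under pics/ and viewed, at most 10 in all, crops included, and the job is handed in when it is done.

Besides the shell and the picture viewer there is one more tool, called in YAML: its name, and indented under it one key for each argument. send_rows: Moves the arm, as the interface text tells. Its arguments: {"type":"object","properties":{"xyz":{"type":"array"},"dr":{"type":"array"},"jaw":{"type":"number"},"grip_force":{"type":"number"}},"required":["xyz","dr"]}

```bash
mkdir -p pics
python3 - <<'E'
from bench import *
import cv2
for n in("top","side"):
    cv2.imwrite(f"pics/{n}0.png",get_image(n)[:,:,::-1]); print(n,calibration(n))
print(calibration("wrist")); s=get_state(); print(s); 
try: print(nose_length)
except Exception as e: print(e)
E
```

```text
top {'vfov': 53.75194666373288, 'cx': 319.77740591314875, 'cy': 240.1892485873053, 'rvec': array([ 2.19204015, -2.13178894,  0.14045536]), 'tvec': array([0.10832114, 0.53678315, 0.82036347])}
side {'vfov': 47.60440418926201, 'cx': 321.3813010309195, 'cy': 243.33506888680878, 'rvec': array([ 0.67172178, -2.31055662,  1.50750614]), 'tvec': array([0.51371341, 0.13268943, 0.74147191])}
{'vfov': 65.70646984690485, 'cx': 316.69250340707316, 'cy': 242.1246228509127, 'hand_eye': array([[ 4.20199919e-04, -9.68372172e-01, -2.49509841e-01,
         6.99992526e-02],
       [ 9.99999576e-01,  2.02542985e-04,  8.98011677e-04,
         1.22847372e-03],
       [-8.19073050e-04, -2.49510112e-01,  9.68371846e-01,
        -1.45733991e-01],
       [ 0.00000000e+00,  0.00000000e+00,  0.00000000e+00,
         1.00000000e+00]])}
{'time': 0.1, 'joint_positions': array([ 1.2410927 ,  0.32174205, -0.0700728 ,  1.45152222,  0.022597  ,
        1.37080763, -0.05689727]), 'qd': array([-0.00045331, -0.00084804, -0.00242435, -0.00314994, -0.00057753,
        0.0010201 ,  0.00157012]), 'joint_torque': array([-3.73662160e-04, -4.92571378e+01, -4.05887989e-01, -3.13398957e+01,
       -6.40452141e-02,  3.95718834e-02,  6.34483467e-05]), 'position': array([ 0.21889226, -0.61155053,  0.23859065]), 'tool_rot': array([-3.09365954e+00, -5.37135336e-01,  5.97932284e-04]), 'ft_force': array([-0.90321483,  0.18997051, -0.59412682]), 'torque': array([-0.0236584 , -0.04466633,  0.01708971]), 'grip_force': 0.0, 'grip_width': 1.0008495046299133}
0.017
```

View pics/top0.png

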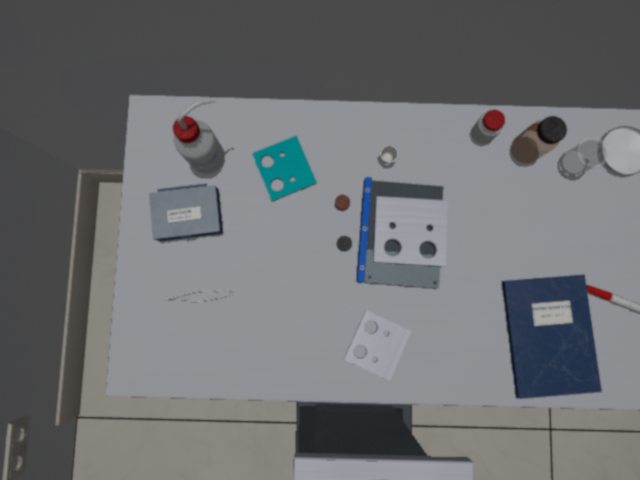

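View pics/side0.png

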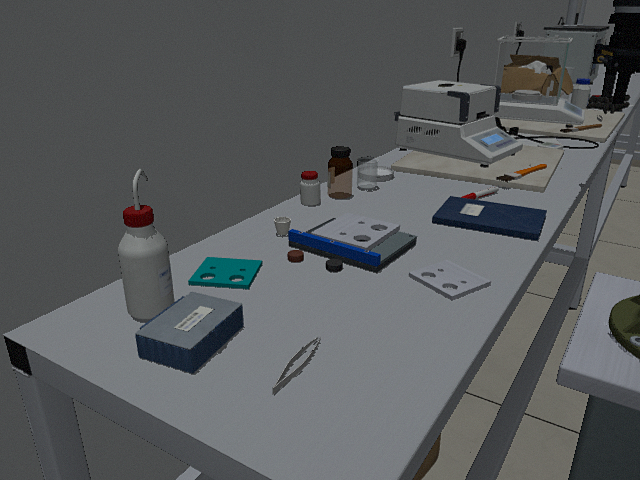

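The top view shows the fixture around (405,235), the blue fence on its left at (365,230), and the plate at about (410,231). Fixture +x points up in the image. The plain white plate at (378,345) and the turquoise one are look-alikes.

```bash
cat > h.py <<'E'
from bench import *
import cv2, numpy as np
from scipy.spatial.transform import Rotation as R
def ray(n,px,z):
    c=calibration(n); f=240/np.tan(np.radians(c['vfov']/2)); Rm=R.from_rotvec(c['rvec']).as_matrix()
    o=-Rm.T@c['tvec']; px=np.atleast_2d(px).astype(float)
    d=np.c_[(px[:,0]-c['cx'])/f,(px[:,1]-c['cy'])/f,np.ones(len(px))]@Rm
    return o+d*((z-o[2])/d[:,2])[:,None]
def proj(n,P):
    c=calibration(n); f=240/np.tan(np.radians(c['vfov']/2))
    K=np.array([[f,0,c['cx']],[0,f,c['cy']],[0,0,1]]); return cv2.projectPoints(np.array(P,float),c['rvec'],c['tvec'],K,None)[0][:,0]
def blue(im):
    h=cv2.cvtColor(im,cv2.COLOR_RGB2HSV); return cv2.inRange(h,(108,150,80),(125,255,255))
E
python3 - <<'E'
from h import *
im=cv2.imread("pics/top0.png"); c=im[170:295,345:460]
cv2.imwrite("pics/crop0.png",cv2.resize(c,None,fx=4.8,fy=4.8,interpolation=cv2.INTER_CUBIC))
m=blue(im[:,:,::-1].copy()); m[:170]=0;m[295:]=0;m[:,:345]=0;m[:,400:]=0
pts=cv2.findNonZero(m); r=cv2.minAreaRect(pts); b=cv2.boxPoints(r); print(r,b); print(ray("top",b,.032))
g=cv2.cvtColor(im,cv2.COLOR_BGR2GRAY); pm=(g>125).astype(np.uint8); pm[:185]=0;pm[275:]=0;pm[:,:372]=0;pm[:,452:]=0
print(g[225,440:460],g[225,366:380],g[190:200,420],g[255:270,420],g[205:215,445:456].mean())
E
```

```text
((364.15008544921875, 229.47410583496094), (7.091682434082031, 103.53118133544922), 4.23639440536499) [[356.78992 280.83633]
 [364.43793 177.58801]
 [371.51025 178.11188]
 [363.86224 281.3602 ]]
[[0.4624557  0.0552562  0.032     ]
 [0.65141919 0.04459213 0.032     ]
 [0.65082211 0.03161215 0.032     ]
 [0.46187309 0.04262141 0.032     ]]
[154 154 154 154 154 155 152 148 146 146 146 145 146 145 145 146 145 146
 145 146] [ 75  71  66  64  65  66  67  66  79 122 150 159 160 160] [ 64  65  64  64  64  64  66  73 100 133] [151 157 159 160 160 159 159 159 152 133 110 106 107 107 106] 147.11818181818182
```

View pics/crop0.png

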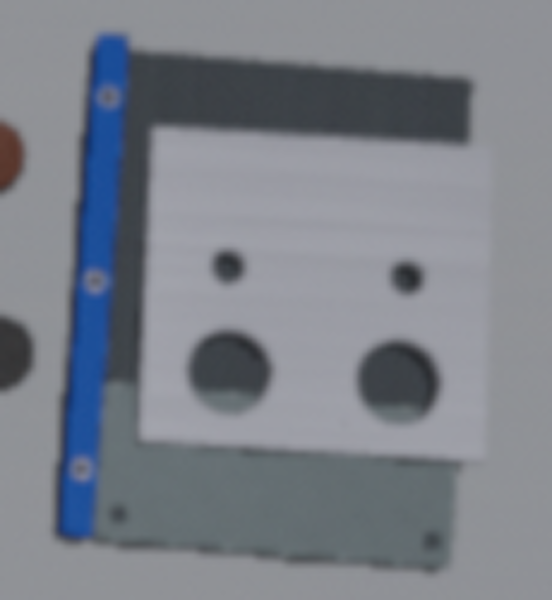

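```bash
cat >> h.py <<'E'
def rigid(local,world):
    a=np.array(local,float)[:,:2];b=np.array(world)[:,:2]; A=a-a.mean(0);B=b-b.mean(0)
    t=np.arctan2((A[:,0]*B[:,1]-A[:,1]*B[:,0]).sum(),(A*B).sum()); c,s=np.cos(t),np.sin(t)
    M=np.array([[c,-s],[s,c]]); o=b.mean(0)-M@a.mean(0); return t,o,np.linalg.norm(a@M.T+o-b,axis=1)*1e3
FIXL=[[-.13,.0778],[.062,.0778],[.062,.0653],[-.13,.0653]]
E
python3 - <<'E'
from h import *
b=[[356.79,280.84],[364.44,177.59],[371.51,178.11],[363.86,281.36]]
tf,of,e=rigid(FIXL,ray("top",b,.032)); print("fix",tf,of,e)
c=lambda p:np.array(p)/4.8+[345,170]-.4
# check: base corners z=.012 / step z=.018
M=R.from_euler('z',tf).as_matrix()[:2,:2]
for p,z in [((470,80),.012),((445,570),.018),((105,381),.018),((95,540),.018)]: print((M.T@(ray("top",c(p),z)[0,:2]-of))*1e3)
L=[[.06,.065],[.06,-.065],[-.06,-.065],[-.06,.065],[.008,.034],[.008,-.034],[-.032,.032],[-.032,-.032]]
P=[(152,126),(490,147),(484,460),(139,441),(228,266),(407,277),(229,372),(398,383)]
tp,op,e=rigid(L,ray("top",c(P),.028)); print("plate",tp,op,e)
print("in fix mm",(M.T@(op-of))*1e3,tp-tf)
s=get_state(); T=R.from_rotvec(s['tool_rot']).as_matrix(); print(T)
E
```

```text
fix -0.05725333100473656 [ 0.58649098 -0.02985774] [1.29332735 1.46143771 1.31207915 1.44044204]
[ 62.01739675 -70.77141836]
[-129.25030461  -69.83627874]
[-68.67809689  63.39671677]
[-129.2016186   62.7878497]
plate -0.029318619251976652 [ 0.55640463 -0.04115856] [0.56691702 0.5792012  0.17919773 0.28933564 0.2582117  0.14330226
 0.14575957 0.64025173]
in fix mm [-29.39040083 -13.0039039 ] 0.02793471175275991
[[ 9.41473296e-01  3.37086934e-01 -6.57383601e-04]
 [ 3.37087562e-01 -9.41472008e-01  1.55986264e-03]
 [-9.30989465e-05 -1.69016485e-03 -9.99998567e-01]]
```

Plate pose in the fixture is (-29.4, -13.0) mm, turned 0.028 rad. It needs +21.4 mm in x and +13 mm in y. The fit residuals are under 1.5 mm, and the base corners agree to 2 mm. First I move beside the plate's -y side, jaws along the fixture's x.

send_rows:
  xyz:
    - [31,-22,0]
    - [63,-44,0]
    - [94,-66,0]
    - [126,-88,0]
    - [157,-110,0]
    - [188,-132,0]
    - [220,-154,0]
    - [251,-176,0]
    - [282,-198,0]
    - [314,-219,0]
  dr:
    - [0,0,-0.08]
    - [0,0,-0.16]
    - [0,0,-0.24]
    - [0,0,-0.32]
    - [0,0,-0.4]
    - [0,0,-0.48]
    - [0,0,-0.56]
    - [0,0,-0.64]
    - [0,0,-0.72]
    - [0,0,-0.8]
  jaw: 60

```text
time: 0.93
position: [0.4412, -0.2982, 0.2393]
tool_rot: [-2.638, -1.705, 0.001]
ft_force: [1.4, -0.7, -0.1]
grip_width: 0.689
grip_force: 0.0
```

```bash
cat >> h.py <<'E'
TF,OF=-0.05725,np.array([.58649,-.02986])
def go(fx,fy,z,ang):
    "tool shift (mm) and turn to TCP at fixture (fx,fy) mm, world z mm, tool x at fixture angle ang"
    s=get_state(); T=R.from_rotvec(s['tool_rot'])
    F=R.from_euler('z',TF).as_matrix()[:2,:2]; w=np.r_[OF+F@(np.array([fx,fy])/1e3),z/1e3]
    G=R.from_euler('z',TF+ang)*R.from_rotvec([np.pi,0,0])
    p=F.T@(s['position'][:2]-OF)*1e3
    print("t",s['time'],"now fix",p.round(1),(s['position'][2]*1e3).round(1),"f",(F.T@s['ft_force'][:2]).round(1),s['ft_force'][2].round(1),"w",s['grip_width']*87,"j7",s['joint_positions'][6])
    print("xyz",T.inv().apply(w-s['position']).round(4)*1e3,"dr",(T.inv()*G).as_rotvec().round(4))
E
python3 -c "
from h import *
go(-29,-115,120,np.pi/2)"
```

```text
t 0.9333 now fix [-129.7 -276.2] 239.3 f [ 1.4 -0.6] -0.1 w 59.95201444909519 j7 0.09142090115682629
xyz [186.6  36.4 119.2] dr [-6.00e-04  3.00e-04 -3.66e-01]
```

send_rows:
  xyz:
    - [25,5,5]
    - [50,10,15]
    - [80,16,30]
    - [110,22,50]
    - [140,28,70]
    - [165,32,95]
    - [186,36,119]
    - [186,36,119]
    - [186,36,119]
    - [186,36,119]
  dr:
    - [0,0,-0.06]
    - [0,0,-0.12]
    - [0,0,-0.18]
    - [0,0,-0.24]
    - [0,0,-0.3]
    - [0,0,-0.34]
    - [0,0,-0.366]
    - [0,0,-0.366]
    - [0,0,-0.366]
    - [0,0,-0.366]

```text
time: 1.77
position: [0.5505, -0.1465, 0.1208]
tool_rot: [2.289, 2.151, -0.001]
ft_force: [-0.0, -0.2, 0.5]
grip_width: 0.691
grip_force: 0.0
```

```bash
python3 -c "
from h import *
go(-29,-115,39.5,np.pi/2)
cv2.imwrite('pics/w1.png',get_image('wrist')[:,:,::-1])"
```

```text
t 1.7667 now fix [ -29.3 -118.5] 120.8 f [-0.  -0.2] 0.5 w 60.1376488141114 j7 0.023483743056412147
xyz [ 3.6  0.3 81.3] dr [-0.0003  0.0007 -0.0046]
```

View pics/w1.png

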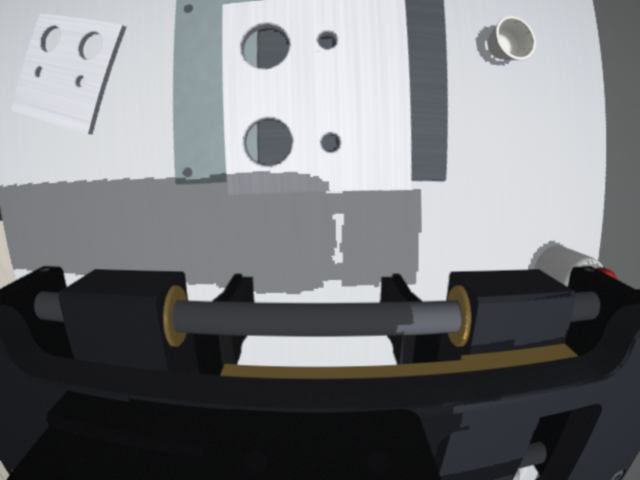

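The wrist view shows the plate (columns 222–413, near edge at row 190) with the open fingers centred on it and clear of its side. Now I lower and push towards the fence.

send_rows:
  xyz:
    - [3,0,20]
    - [3,0,45]
    - [3,0,65]
    - [3,0,77]
    - [3,0,81]
    - [3,0,81]
    - [10,0,81]
    - [15,0,81]
    - [20,0,81]
    - [24,0,81]
  dr:
    - [0,0,-0.005]
    - [0,0,-0.005]
    - [0,0,-0.005]
    - [0,0,-0.005]
    - [0,0,-0.005]
    - [0,0,-0.005]
    - [0,0,-0.005]
    - [0,0,-0.005]
    - [0,0,-0.005]
    - [0,0,-0.005]

```text
time: 2.65
position: [0.5529, -0.1206, 0.0406]
tool_rot: [2.281, 2.159, 0.002]
ft_force: [1.1, -0.3, -0.7]
grip_width: 0.69
grip_force: 0.0
```

send_rows:
  xyz:
    - [1.5,0,0]
    - [3,0,0]
    - [4.5,0,0]
    - [6,0,0]
    - [7.5,0,0]
    - [9,0,0]
    - [10.5,0,0]
    - [12,0,0]
    - [12,0,0]
    - [12,0,0]
  dr:
    - [0,0,0]
    - [0,0,0]
    - [0,0,0]
    - [0,0,0]
    - [0,0,0]
    - [0,0,0]
    - [0,0,0]
    - [0,0,0]
    - [0,0,0]
    - [0,0,0]

```text
time: 3.48
position: [0.5528, -0.1093, 0.0395]
tool_rot: [-2.282, -2.158, -0.0]
ft_force: [-0.2, -0.7, 0.2]
grip_width: 0.692
grip_force: 0.0
```

```bash
python3 -c "
from h import *
go(-29,-74.5,39.5,np.pi/2)"
```

```text
t 3.4833 now fix [-29.1 -81.2] 39.5 f [-0.1 -0.7] 0.2 w 60.17997887575626 j7 -0.08632460515255758
xyz [ 6.7  0.1 -0. ] dr [-0.0001 -0.0003  0.0015]
```

send_rows:
  xyz:
    - [1,0,0]
    - [2,0,0]
    - [3,0,0]
    - [4,0,0]
    - [5,0,0]
    - [5.5,0,0]
    - [6,0,0]
    - [6,0,0]
    - [6,0,0]
    - [6,0,0]
  dr:
    - [0,0,0]
    - [0,0,0]
    - [0,0,0]
    - [0,0,0]
    - [0,0,0]
    - [0,0,0]
    - [0,0,0]
    - [0,0,0]
    - [0,0,0]
    - [0,0,0]

```text
time: 4.32
position: [0.5529, -0.104, 0.0394]
tool_rot: [-2.283, -2.158, 0.001]
ft_force: [-0.9, -2.2, -0.5]
grip_width: 0.692
grip_force: 1.0
```

Run:
```python
from h import *
go(-29,-74.5,39.5,np.pi/2)
im=get_image('top')[:,:,::-1]; cv2.imwrite('pics/top2.png',cv2.resize(im[170:295,345:460],None,fx=4.8,fy=4.8,interpolation=cv2.INTER_CUBIC))
```

```text
t 4.3167 now fix [-29.3 -75.9] 39.4 f [-0.8 -2.3] -0.5 w 60.23583151749006 j7 -0.09737577761961165
xyz [ 1.4  0.3 -0.1] dr [-0.0005  0.0004  0.001 ]
```

View pics/top2.png

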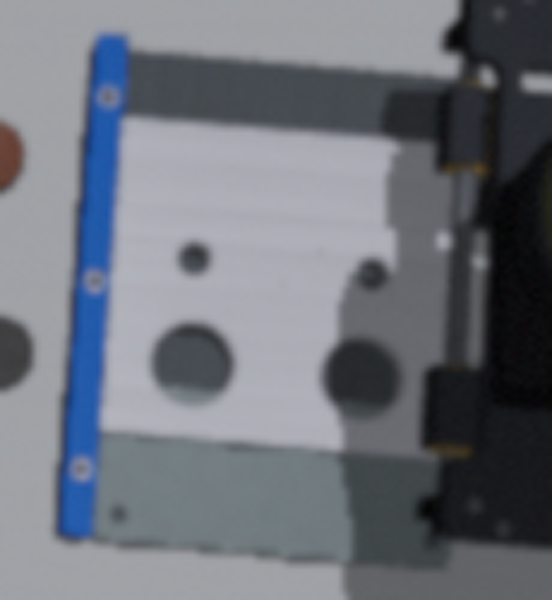

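The plate is now close to the fence with only a thin gap left (crop column ~120). I'll press gently until the force shows fence contact.

send_rows:
  xyz:
    - [0.4,0,0]
    - [0.8,0,0]
    - [1.2,0,0]
    - [1.6,0,0]
    - [2,0,0]
    - [2,0,0]
    - [2,0,0]
    - [2,0,0]
    - [2,0,0]
    - [2,0,0]
  dr:
    - [0,0,0]
    - [0,0,0]
    - [0,0,0]
    - [0,0,0]
    - [0,0,0]
    - [0,0,0]
    - [0,0,0]
    - [0,0,0]
    - [0,0,0]
    - [0,0,0]

```text
time: 5.2
position: [0.5529, -0.1037, 0.0395]
tool_rot: [2.283, 2.156, -0.003]
ft_force: [-1.2, -6.2, 0.6]
grip_width: 0.688
grip_force: 3.1
```

Force rose to 6 N with only 0.3 mm of motion, so the plate is against the fence. Retract, lift, turn 90°, and go behind the rear edge.

send_rows:
  xyz:
    - [-8,0,0]
    - [-20,0,0]
    - [-28,0,-15]
    - [-28,0,-40]
    - [-28,0,-70]
    - [-28,0,-85]
    - [-28,-10,-85]
    - [-20,-30,-85]
    - [0,-50,-85]
    - [20,-70,-85]
  dr:
    - [0,0,0]
    - [0,0,0]
    - [0,0,0]
    - [0,0,0.12]
    - [0,0,0.24]
    - [0,0,0.36]
    - [0,0,0.48]
    - [0,0,0.6]
    - [0,0,0.72]
    - [0,0,0.84]

```text
time: 6.03
position: [0.4842, -0.0777, 0.1247]
tool_rot: [-2.968, -1.028, -0.002]
ft_force: [-0.4, 0.5, -0.3]
grip_width: 0.69
grip_force: 0.0
```

```bash
python3 -c "
from h import *
go(-123,0,100,0)"
```

```text
t 6.0333 now fix [-99.3 -53.7] 124.7 f [-0.4  0.5] -0.3 w 60.07346391888337 j7 -0.8407120330907937
xyz [ 17.8 -55.9  24.7] dr [-7.000e-04 -1.600e-03  7.241e-01]
```

send_rows:
  xyz:
    - [3,-9,0]
    - [6,-19,0]
    - [9,-28,5]
    - [12,-37,10]
    - [15,-47,20]
    - [18,-56,25]
    - [18,-56,25]
    - [18,-56,25]
    - [18,-56,25]
    - [18,-56,25]
  dr:
    - [0,0,0.12]
    - [0,0,0.24]
    - [0,0,0.36]
    - [0,0,0.48]
    - [0,0,0.6]
    - [0,0,0.72]
    - [0,0,0.72]
    - [0,0,0.72]
    - [0,0,0.72]
    - [0,0,0.72]

```text
time: 6.87
position: [0.4643, -0.0235, 0.1001]
tool_rot: [3.141, -0.069, 0.002]
ft_force: [-0.1, -0.2, -0.3]
grip_width: 0.686
grip_force: 0.0
```

Run:
```python
from h import *
go(-123,0,38.5,0)
im=get_image('wrist')[:,:,::-1]; cv2.imwrite('pics/w3.png',im)
```

```text
t 6.8667 now fix [-122.4   -0.6] 100.1 f [-0.  -0.2] -0.3 w 59.70761536713673 j7 -1.6554428499559346
xyz [-0.7 -0.6 61.6] dr [ 0.     -0.0012  0.0132]
```

View pics/w3.png

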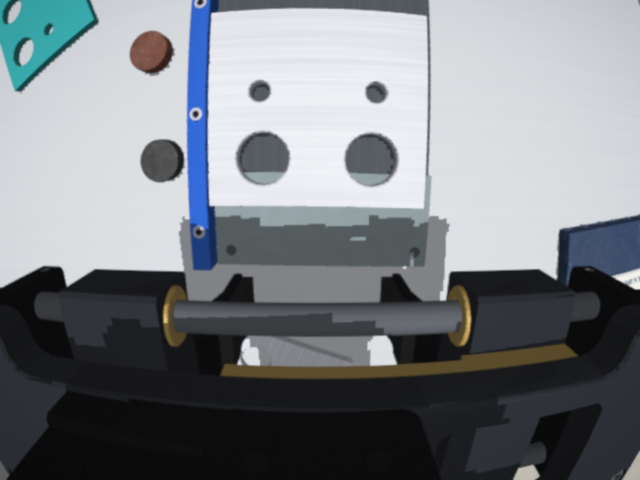

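The plate lies flush on the fence (its left edge, column 210) and the fingers are behind its rear edge (row 207). Lower and push along +x.

send_rows:
  xyz:
    - [-1,-0.5,20]
    - [-1,-0.5,40]
    - [-1,-0.5,55]
    - [-1,-0.5,61]
    - [-1,-0.5,61.5]
    - [-1,-0.5,61.5]
    - [5,-0.5,61.5]
    - [10,-0.5,61.5]
    - [15,-0.5,61.5]
    - [20,-0.5,61.5]
  dr:
    - [0,0,0.013]
    - [0,0,0.013]
    - [0,0,0.013]
    - [0,0,0.013]
    - [0,0,0.013]
    - [0,0,0.013]
    - [0,0,0.013]
    - [0,0,0.013]
    - [0,0,0.013]
    - [0,0,0.013]

```text
time: 7.75
position: [0.4849, -0.0233, 0.0387]
tool_rot: [3.14, -0.091, 0.002]
ft_force: [0.2, -1.0, 0.3]
grip_width: 0.691
grip_force: 0.0
```

send_rows:
  xyz:
    - [2,0,0]
    - [4,0,0]
    - [6,0,0]
    - [8,0,0]
    - [10,0,0]
    - [12,0,0]
    - [14,0,0]
    - [16,0,0]
    - [16,0,0]
    - [16,0,0]
  dr:
    - [0,0,0]
    - [0,0,0]
    - [0,0,0]
    - [0,0,0]
    - [0,0,0]
    - [0,0,0]
    - [0,0,0]
    - [0,0,0]
    - [0,0,0]
    - [0,0,0]

```text
time: 8.58
position: [0.5, -0.0241, 0.0382]
tool_rot: [3.14, -0.091, 0.001]
ft_force: [-0.1, -0.3, 0.7]
grip_width: 0.691
grip_force: 0.0
```

Run:
```python
from h import *
go(-77.5,0,38.5,0)
im=get_image('wrist')[:,:,::-1]; cv2.imwrite('pics/w4.png',im)
```

```text
t 8.5833 now fix [-86.7   0.8] 38.2 f [-0.1 -0.3] 0.7 w 60.08746079189206 j7 -1.7511642442498174
xyz [ 9.2  0.8 -0.3] dr [-0.     -0.0007 -0.0009]
```

View pics/w4.png

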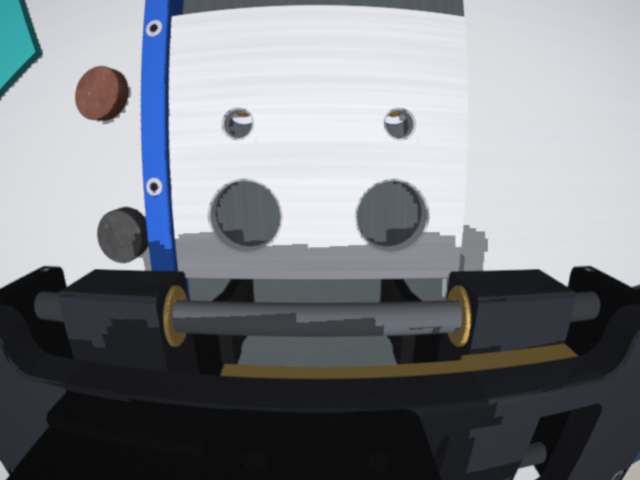

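Brass shows at the far side of both holes, (238,115) and (398,115), so the plate is moving and on line. Creep on.

send_rows:
  xyz:
    - [0.8,0,0]
    - [1.6,0,0]
    - [2.4,0,0]
    - [3.2,0,0]
    - [4,0,0]
    - [4.8,0,0]
    - [5.6,0,0]
    - [6,0,0]
    - [6,0,0]
    - [6,0,0]
  dr:
    - [0,0,0]
    - [0,0,0]
    - [0,0,0]
    - [0,0,0]
    - [0,0,0]
    - [0,0,0]
    - [0,0,0]
    - [0,0,0]
    - [0,0,0]
    - [0,0,0]

```text
time: 9.47
position: [0.5057, -0.0245, 0.038]
tool_rot: [3.14, -0.091, 0.0]
ft_force: [-0.4, 1.0, -0.6]
grip_width: 0.689
grip_force: 0.2
```

send_rows:
  xyz:
    - [0.4,0,0]
    - [0.8,0,0]
    - [1.2,0,0]
    - [1.6,0,0]
    - [2,0,0]
    - [2.4,0,0]
    - [2.8,0,0]
    - [3,0,0]
    - [3,0,0]
    - [3,0,0]
  dr:
    - [0,0,0]
    - [0,0,0]
    - [0,0,0]
    - [0,0,0]
    - [0,0,0]
    - [0,0,0]
    - [0,0,0]
    - [0,0,0]
    - [0,0,0]
    - [0,0,0]

```text
time: 10.3
position: [0.5085, -0.0247, 0.038]
tool_rot: [3.14, -0.091, -0.0]
ft_force: [-0.2, 0.1, -1.0]
grip_width: 0.688
grip_force: 0.0
```

Run:
```python
from h import *
go(-77.5,0,38.5,0)
im=get_image('wrist')[:,:,::-1]; cv2.imwrite('pics/w5.png',im)
```

```text
t 10.3 now fix [-78.2   0.7] 38.0 f [-0.2  0.1] -1.0 w 59.84686279666606 j7 -1.7565048264300784
xyz [ 0.7  0.7 -0.5] dr [ 0.0001  0.     -0.001 ]
```

View pics/w5.png

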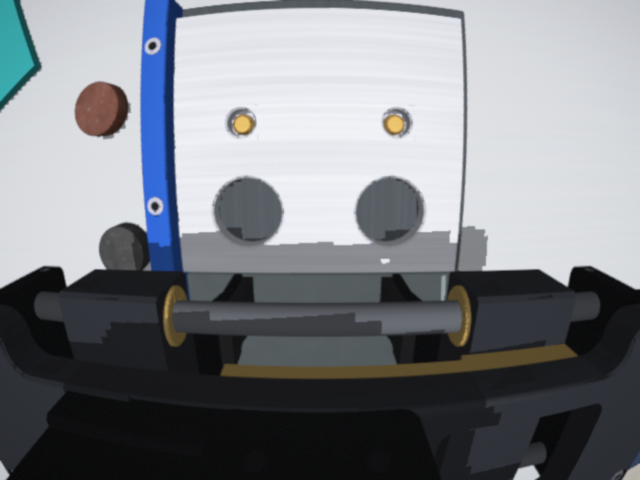

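Both pins sit in the holes, (242,124) and (396,124), and the plate looks smaller, so it has dropped. Back off, lift, and check.

send_rows:
  xyz:
    - [-5,0,0]
    - [-15,0,0]
    - [-25,0,0]
    - [-30,0,-10]
    - [-35,0,-30]
    - [-45,0,-55]
    - [-55,0,-80]
    - [-60,0,-100]
    - [-60,0,-110]
    - [-60,0,-110]
  dr:
    - [0,0,0]
    - [0,0,0]
    - [0,0,0]
    - [0,0,0]
    - [0,0,0]
    - [0,0,0]
    - [0,0,0]
    - [0,0,0]
    - [0,0,0]
    - [0,0,0]

```text
time: 11.18
position: [0.4496, -0.0214, 0.1502]
tool_rot: [3.138, -0.092, 0.007]
ft_force: [1.2, 0.2, -0.6]
grip_width: 0.688
grip_force: 0.0
```

Run:
```python
from h import *
go(-77.5,0,38.5,0)
a=get_image('side')[:,:,::-1][200:280,270:430]; w=get_image('wrist')[:,:,::-1]
a=cv2.resize(a,(640,320),interpolation=cv2.INTER_CUBIC); w=cv2.resize(w[:300],None,fx=.9,fy=.9); w=cv2.copyMakeBorder(w,0,0,0,640-w.shape[1],0)
cv2.imwrite('pics/fin.png',np.vstack([a,w]))
```

```text
t 11.1833 now fix [-137.2    0.6] 150.2 f [1.2 0.3] -0.6 w 59.842205492186416 j7 -1.6262889937542564
xyz [ 59.1   0.3 112. ] dr [ 0.0016 -0.0048 -0.0013]
```

View pics/fin.png

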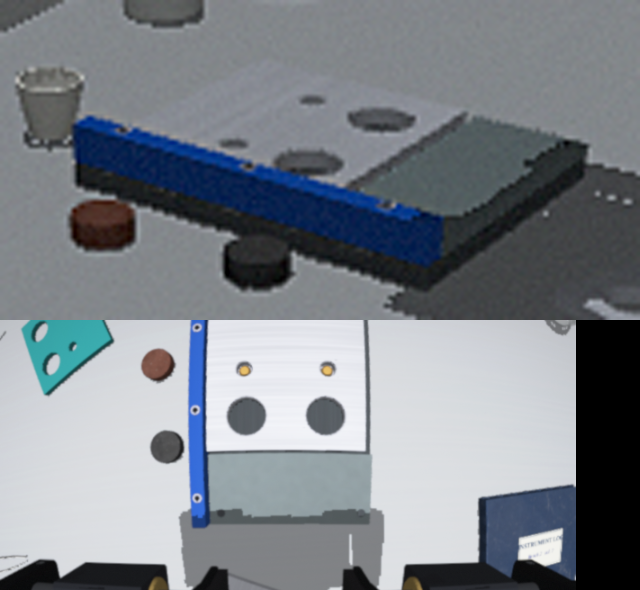

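In the side view (top half) the rear edge stands only slightly above the step. In the wrist view both pins are centred and there is a thin gap to the step. One last picture checks the seating height: I overlay the home outline (green) and the undropped outline (red), with the fence top edge in yellow for reference.

Run:
```python
from h import *
im=cv2.cvtColor(get_image('side'),cv2.COLOR_RGB2BGR); S=5; x0,y0=285,208
o=cv2.resize(im[y0:y0+64,x0:x0+140],None,fx=S,fy=S,interpolation=cv2.INTER_CUBIC)
F=R.from_euler('z',TF).as_matrix()
def line(P,c,cl=True):
    P=np.array(P)/1e3; W=P@F.T+[*OF,0]; q=(proj('side',W)-[x0,y0]+.5)*S
    cv2.polylines(o,[q.round().astype(int)],cl,c,1)
for z,c in((22,(0,255,0)),(28,(0,0,255))): line([[52,65,z],[52,-65,z],[-68,-65,z],[-68,65,z]],c)
line([[62,65.3,32],[-130,65.3,32]],(0,255,255),False); line([[-70,65,18],[-70,-72,18],[-130,-72,18],[-130,65,18]],(255,255,0))
cv2.imwrite('pics/ov.png',o)
```

```text
(no output)
```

View pics/ov.png

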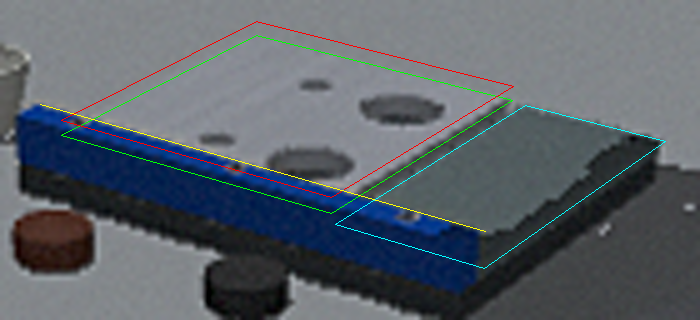

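The green home outline matches the plate's far edge (row 36) and right corner (511,100). The undropped outline lies well off, so the plate is seated, and the gripper is clear. Handing in.

```bash
python3 -c "
from bench import *
print(close_job())"
```

```text
the job is handed in; nothing more can be done
None
```

The plate is seated flat over both locating pins, the gripper is clear, the discs, crucible and tweezers were not touched, and the job is handed in at about 11 s; the camera views agree, but no verdict was returned.

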